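Start the disinfection cabinet

TASK

Get the small disinfection cabinet running: with the fingertips push its loaded tray fully home, then push the door fully shut, and then press the large start button on the switch box beside it until it is all the way down. Pick nothing up: the parts in the tray ride in with it, the small test button is not pressed, and the other things on the bench stay where they are.

Things in the scene. Friction and masses are not known exactly. Their poses are not given: they have to be found in the camera images.
- uv_cabinet: White box-shaped cabinet fixed on the bench, 190 wide (its y) x 200 deep (its x) x 115 high, walls 8 thick, open mouth towards the robot. Origin on the bench under the middle of the mouth; +x points straight into the cabinet, +y along the mouth to the hinge side, z up. Clear window in the top.
- uv_tray (a joint): How far the steel tray is pulled out of the mouth towards the robot (m, along the cabinet's -x); 0 is fully home against its stop, at most 0.125. It slides with about 1.5 N of friction and stays where it is left. When home, the tray's front face is 4 mm inside the mouth.
- tray_front (a point): Middle of the outer face of the tray's plain upright front panel, 57 mm above the bench. The panel is 150 wide, 8 thick, and reaches from 12 to 82 mm above the bench; no handle. The tray behind it is 170 long with 25 mm side walls. Axes as the cabinet's.
- uv_door (a joint): Opening angle of the cabinet door (rad): 0 is shut, flat across the mouth; 1.57 stands straight out towards the robot; at most 2.1. Upright hinge at the +y edge of the mouth; friction of about 0.12 N m keeps it where it is left.
- door_hinge (a point): On the hinge axis of the door, in the middle of its thickness, 58 mm above the bench (6 mm in front of the mouth, 90 mm to the cabinet's +y). The door is a plain white panel 178 wide from the hinge to its free edge, 12 thick, from 8 to 108 mm above the bench, no handle. The outer face is on the side away from the tray.
- door_edge (a point): Middle of the free edge of the door, 58 mm above the bench, 178 mm from the hinge axis, in the middle of the door's thickness.
- switch_box: Grey switch box 130 long (its x) x 66 x 30 high, fixed on the bench to the left or the right of the cabinet, which side varies. Origin under its centre. Two round white push buttons stand on it in a row, 74 mm apart: the large start button at the end nearer the robot (its x -34 mm), the small test button at the far end (its x +40 mm).
- start_button_top (a point): Middle of the flat top of the large start button, 36 mm in diameter, 52 mm above the bench when up; it stands in a round black housing 52 in diameter, top 42 mm above the bench.
- start_button (a joint): How far the start button is down (m): 0 up, 0.006 all the way; a spring pushes back, 5 N when fully down.
- test_button (a joint): How far the small test button (16 mm in diameter, same spring and travel) is down (m). Not to be pressed.
- puck: Loose black round puck, 44 in diameter, 20 high, lying in the tray. Origin: centre of its underside.
- die: Loose dark steel die block 28 x 28 x 18 high, lying in the tray. Origin: centre of its underside.
- pin_cup: Bystander: clear cup of blue pins, 86 in diameter, 42 high, on the side of the cabinet opposite the switch box. Origin: centre of its underside.
- cap_cup: Bystander: clear cup of green caps, 86 in diameter, 42 high. Origin: centre of its underside.
- mallet: Bystander: mallet lying on the bench, 265 long, 44 high. Origin on the bench near its middle, x towards its head.
- spray_bottle: Bystander: standing spray bottle, 74 in diameter, 235 high. Origin: centre of its underside.
- punch_rod: Bystander: black bar 140 x 18 x 18 lying on the bench. Origin: centre of its underside, x along it.
Mind the look-alikes: they are no part of the job. Of the things that look like the puck, the smallest one is meant.

How it is judged (in metres and radians):
On the way, in this order (a step that is already met when the one before it is completed fails the run):
1. the tray is pushed fully home (value of joint uv_tray below 0.006 m), for 0.2 s.
2. the door is pushed fully shut (value of joint uv_door below 0.06 rad and value of joint uv_tray below 0.006 m), for 0.2 s.
3. the start button is pressed down, with the door shut (value of joint start_button above 0.0045 m and value of joint uv_door below 0.06 rad).
At the end, for the whole second after the job is handed in: Tray within 6 mm of its stop, door within 0.06 rad of shut, after the start button went down at least 4.5 mm with the door shut; puck and die at rest in the tray inside the cabinet, test button up, the bystanders within 30 mm of where they stood (all of step 2 and value of joint test_button below 0.002 m and x of puck in the frame of uv_cabinet between 0.01 and 0.19 m and height (world z) of each of puck, die below 0.03 m and linear speed of each of puck, die below 0.02 m/s and x of die in the frame of uv_cabinet between 0.01 and 0.19 m and distance of each of pin_cup, cap_cup, mallet, spray_bottle, punch_rod from where it was at the start of the episode below 0.03 m); the robot touches nothing.
It fails at once if the start button was pressed before the door was shut (value of joint start_button above 0.003 m and value of joint uv_door above 0.1 rad).
It fails at once if the door was pushed to before the tray was in (value of joint uv_door below 1 rad and value of joint uv_tray above 0.02 m).
It fails at once if the small test button was pressed (value of joint test_button above 0.003 m).
It fails at once if a part in the tray was lifted (height (world z) of any of puck, die above 0.04 m).
It fails at once if a bystander was moved, lifted or tipped over (distance of any of pin_cup, cap_cup, mallet, spray_bottle, punch_rod from where it was at the start of the episode above 0.03 m or angle between any of pin_cup, cap_cup, spray_bottle's own z axis and vertical above 0.5 rad).
It also fails if it takes over 62 s, if anything falls off the work surface, if the arm or the gripper's body presses on something with over 40 N, if the wrist force passes 120 N, or if a joint passes its speed limit or range.

ROBOT

A 6-joint arm with a two-finger parallel gripper is mounted at the origin on the work surface. World frame = base frame: x ahead of the robot, y to its left, z up, the work surface at z = 0. Lengths are in m, angles in degrees, forces in N, time in s.
With the tool pointing down it reaches from about 0.25 to 0.85 m from the base axis. Payload 12.5 kg.
Tool frame: the origin (TCP) lies at the very end of the fingers, on their centre line; the grasp point (between the pads) lies 19 mm behind it; z points along the fingers, y is the direction in which the jaws open and shut (so a half turn about z gives the same grasp; the last joint's range is limited). The gripper opens to 93 mm and grips with 3 to 60 N. Pads are 15 mm wide; open, the fingers measure 128 mm over their backs; the gripper's body (75 mm by 188 mm) begins 65 mm behind the grasp point.
Start: joints at [60.47, 20.094, 94.641, -0, 65.266, -4.847], TCP at [0.23, 0.5, 0.219] pointing down, gripper open.
Joint ranges: [-157.81, 157.81], [-45, 120.19], [0.68, 151.7], [-89.99, 269.99], [4.06, 180], [-164.3, 164.3]. Speed limits (degrees/s): [127.2, 127.2, 159.86, 180, 180, 180].

INTERFACE

Orientations are given as [roll, pitch, yaw] about the fixed x, y, z axes, in that order (R = Rz(yaw) Ry(pitch) Rx(roll)).
In Python, from plant import ctrl gives the robot as it stands.
- The arm moves only by the tool jog_arm, never from a script. Its argument "plan" is one flat list of numbers, 4 for each row, row after row: the shift along the tool's x, y, z in m, then the turn about the tool's z in degrees. A call has 1 to 5 rows; each row is the pose to reach, as a shift and turn from the pose commanded when the call began, along the tool's axes at that moment; what a row does not reach only later rows make up. A row lasts 1/10 s, in which the tool goes at most 50 mm and 8.59 degrees, less where a joint would pass 70% of its speed; a pose out of reach is approached as far as the arm can. A call with a gripper value outside its range is refused whole. "gripper" is the opening, from 0 (shut) to 1 (fully open), set as the call begins (left out, the last holds). The fingers move at their own pace and stop on an object; "grip_force" is the grip in N (left out, the last holds). Time passes only in rows, so rows that repeat a pose let the fingers close. It gives the time, the measured TCP pose, the force and the opening at its end, in the units of the state.
- ctrl.state(): the state, without advancing time (a new reading comes with each control period).
- ctrl.grab_frame(name): name is "side" or "top"; returns a dict with "pixels" (384x512x3 uint8, red, green, blue), "fov_y" (degrees; the focal length in pixels is half the picture's height over the tangent of half this angle, whatever the lens; pixels are square), "cx", "cy" (the principal point, pixels), "extrinsics" (4x4, takes a point from camera to world coordinates). Camera axes: x right, y down, z forward; pixel columns grow to the right and rows downward; lengths in m; the calibration is good to about 2 mm. A picture is of the moment at which its call begins. There is no depth.
- ctrl.job_done(): hands the job in, once; it reports no verdict.
The state is a dict: "time_s": time; "joints": joint angles; "qvel": joint speeds; "joint_torque": joint torques, N m; "tool_pos": TCP position; "tcp_rot": TCP orientation; "ft_force": force on the tool from outside, world axes, zero at the start; "moment": the same for the moment, N m; "finger_gap": finger opening in m.
Only numpy, scipy, OpenCV 4.12 (cv2) and the standard library are available. Lean on these libraries where they do the work, as an engineer would, in place of code of your own. Each camera call takes 0.05 s, during which the arm holds its last target. There are 200 camera calls.

## Working session

There is one attempt and no reset: what is moved stays moved. The work goes in short steps, Python scripts to look and compute and a tool call to move; the robot and the scene stay as the last step left them, time stands still between calls to the robot, and variables do not carry over. Pictures are saved under pics/ and viewed, about 8 in all and at most 12, crops included, and the job is handed in when it is done.

Besides the shell and the picture viewer there is one more tool, called after "Emit:" as name(argument=value, ...) on one line, values as JSON. jog_arm: Moves the arm, as the interface text tells. Its arguments: {"type":"object","properties":{"plan":{"type":"array"},"gripper":{"type":"number"},"grip_force":{"type":"number"}},"required":["plan"]}

```bash
mkdir -p pics; ls
cat > h.py <<'E'
import numpy as np, cv2
from plant import ctrl
def grab(n,f):
    g=ctrl.grab_frame(n); cv2.imwrite(f'pics/{f}.png',g['pixels'][:,:,::-1]); np.save(f'pics/{f}.npy',g,allow_pickle=True); return g
def load(f): return np.load(f'pics/{f}.npy',allow_pickle=True).item()
def F(g): return g['pixels'].shape[0]/2/np.tan(np.radians(g['fov_y'])/2)
def ray(g,u,v,z):
    T=np.array(g['extrinsics']); f=F(g); d=T[:3,:3]@np.array([(u-g['cx'])/f,(v-g['cy'])/f,1]); o=T[:3,3]
    return o+d*(z-o[2])/d[2]
def proj(g,p):
    T=np.array(g['extrinsics']); q=T[:3,:3].T@(np.array(p)-T[:3,3]); return F(g)*q[:2]/q[2]+[g['cx'],g['cy']]
E
python3 - <<'E'
from h import *
for n in('top','side'):
    g=grab(n,n+'0'); print(n,g['fov_y'],g['cx'],g['cy'],np.round(g['extrinsics'],3).tolist())
a=cv2.imread('pics/top0.png')
cv2.imwrite('pics/top0b.png',cv2.resize(a,(800,600),interpolation=cv2.INTER_CUBIC))
a=cv2.imread('pics/side0.png')
cv2.imwrite('pics/side0b.png',cv2.resize(a,(800,600),interpolation=cv2.INTER_CUBIC))
print(ctrl.state())
E
```

```text
pics
top 44.56107005467125 258.9579762681919 195.93130383570505 [[-0.018, -0.982, 0.19, 0.247], [-1.0, 0.021, 0.017, -0.007], [-0.021, -0.19, -0.982, 1.268], [0.0, 0.0, 0.0, 1.0]]
side 56.88340051171014 262.77830205070677 192.51918080020585 [[0.829, -0.317, 0.461, 0.006], [-0.559, -0.497, 0.664, -0.714], [0.018, -0.808, -0.589, 0.684], [0.0, 0.0, 0.0, 1.0]]
{'time_s': 0.1, 'joints': array([ 6.04686751e+01,  2.01214577e+01,  9.46704785e+01,  7.73906136e-04,
        6.52654889e+01, -4.84808987e+00]), 'qvel': array([-0.10141357,  0.00696353, -0.07322187, -0.05578531,  0.07773489,
       -0.08615527]), 'joint_torque': array([ 2.55672538e-03, -4.98004532e+01, -2.85719830e+01,  7.01956660e-02,
        2.36794195e-02,  4.82421228e-06]), 'tool_pos': array([0.22952012, 0.4995051 , 0.21817189]), 'tcp_rot': array([-1.79942840e+02, -5.55330147e-03,  1.55316438e+02]), 'ft_force': array([ 0.2969063 ,  0.02827856, -0.23304607]), 'moment': array([-0.01509517,  0.02726863,  0.01484589]), 'finger_gap': 0.09324019816042736}
```

View pics/top0b.png

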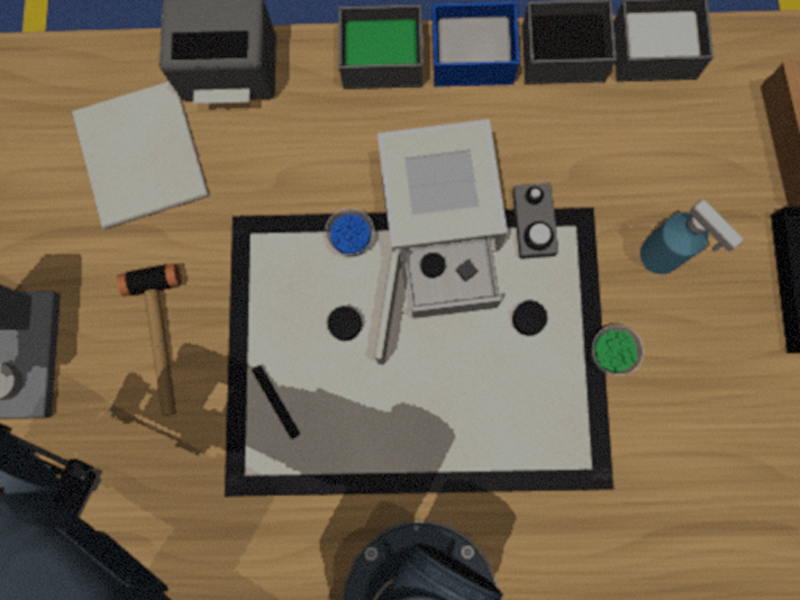

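View pics/side0b.png

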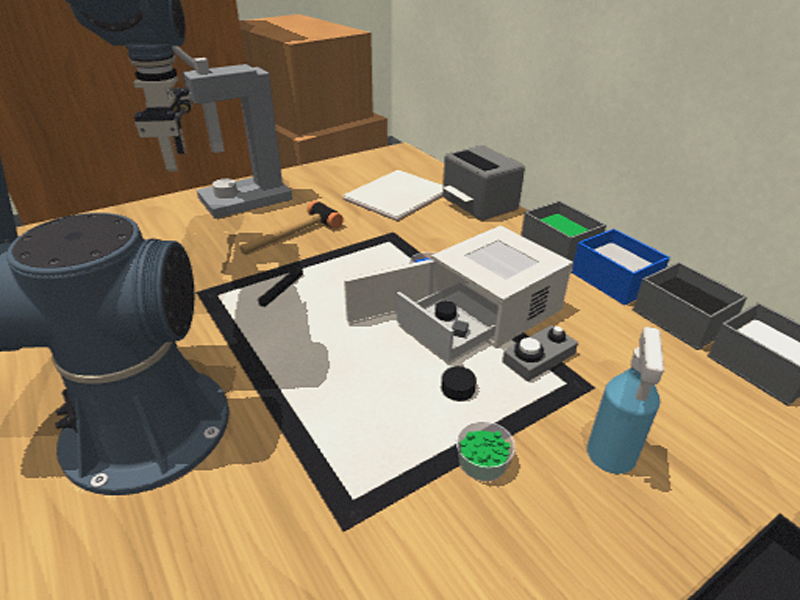

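The top view shows the cabinet around (440,190), with the door standing out at the left from its hinge near (397,247) to its edge near (380,360). The tray front runs (411,313)-(503,302). The switch box is on the right, with the start button at (539,234) and the test button at (535,194). There are three black discs: (345,323) and (529,317) on the mat, and (433,264) in the tray. The tray one is the smallest, so it is the puck. I'll check that in an enlarged crop.

Run:
```python
from h import *
a=cv2.imread('pics/top0.png')[65:245,205:375]
cv2.imwrite('pics/c0.png',cv2.resize(a,None,fx=3.3,fy=3.3,interpolation=cv2.INTER_CUBIC))
```

```text
(no output)
```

View pics/c0.png

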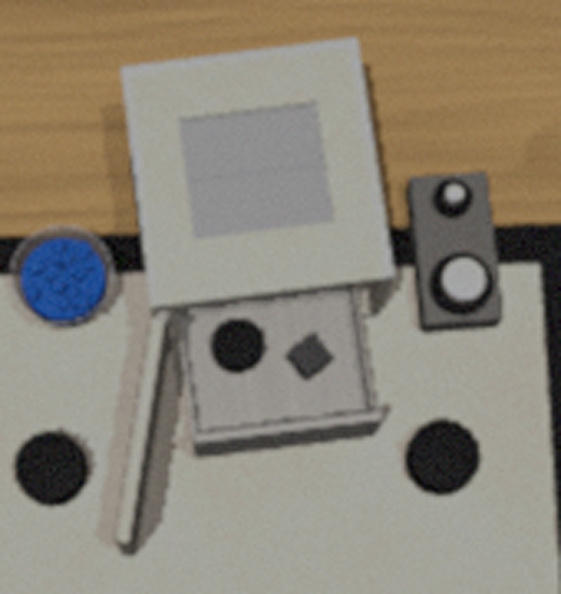

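The crop confirms it: the disc in the tray at (238,345) is about 52 px across and the two on the mat are about 75 px. Next I convert the points.

```bash
cat > m.py <<'E'
from h import *
g=load('top0')
def P(u,v,z): return ray(g,u/3.3+205,v/3.3+65,z)
c={k:P(*p,.115) for k,p in dict(fl=(148,308),fr=(393,273),bl=(123,67),br=(358,40)).items()}
for k,v in c.items(): print(k,v.round(4))
print('w',np.linalg.norm(c['fl']-c['fr']),np.linalg.norm(c['bl']-c['br']),'d',np.linalg.norm(c['fl']-c['bl']),np.linalg.norm(c['fr']-c['br']))
w=(c['fl']-c['fr']+c['bl']-c['br']); d=c['bl']-c['fl']+c['br']-c['fr']
print('yaws',np.degrees(np.arctan2(-w[0],w[1])),np.degrees(np.arctan2(d[1],d[0])))
yaw=np.arctan2(-w[0]+d[1],w[1]+d[0]); cy,sy=np.cos(yaw),np.sin(yaw)
R=np.array([[cy,-sy,0],[sy,cy,0],[0,0,1]]); ctr=sum(c.values())/4; O=ctr-R@[.1,0,0]; O[2]=0
print('yaw',np.degrees(yaw),'O',O)
def L(p): return (R.T@(p-O)).round(4)
for n,p in dict(trayL=(195,440,.082),trayR=(381,417,.082),hinge=(163,314,.108),edgeA=(117,543,.108),edgeB=(130,543,.108),edgeFoot=(127,555,.008),start=(464,280,.052),test=(454,193,.052),pins=(64,278,.042),puck=(238,343,.036),boxbl=(421,329,.03),boxbr=(499,323,.03)).items():
    q=P(*p); print(n,q.round(4),'local',L(q))
E
python3 m.py
```

```text
fl [0.5684 0.0347 0.115 ]
fr [ 0.592  -0.1551  0.115 ]
bl [0.7676 0.0519 0.115 ]
br [ 0.7855 -0.1358  0.115 ]
w 0.19129172465664818 0.1885264870897781 d 0.19989069365749407 0.19447271488351495
yaws 6.274583864929009 5.314709262800832
yaw 5.78561088809227 O [ 0.57886168 -0.06112942  0.        ]
trayL [0.4701 0.0007 0.082 ] local [-0.1019  0.0725  0.082 ]
trayR [ 0.4853 -0.1449  0.082 ] local [-0.1015 -0.0739  0.082 ]
hinge [0.5653 0.0234 0.108 ] local [-0.005   0.0855  0.108 ]
edgeA [0.3874 0.0609 0.108 ] local [-0.1781  0.1407  0.108 ]
edgeB [0.3872 0.0511 0.108 ] local [-0.1793  0.131   0.108 ]
edgeFoot [0.3895 0.0587 0.008 ] local [-0.1763  0.1383  0.008 ]
start [ 0.6036 -0.2205  0.052 ] local [ 0.0085 -0.1611  0.052 ]
test [ 0.678  -0.2162  0.052 ] local [ 0.083  -0.1643  0.052 ]
pins [0.616  0.1063 0.042 ] local [0.0538 0.1629 0.042 ]
puck [ 0.559  -0.0359  0.036 ] local [-0.0172  0.0271  0.036 ]
boxbl [ 0.569  -0.1869  0.03  ] local [-0.0225 -0.1242  0.03  ]
boxbr [ 0.5726 -0.2512  0.03  ] local [-0.0254 -0.1884  0.03  ]
```

```bash
cat > t.py <<'E'
# usage: t.py x y z [yaw]  (cabinet-local x y)  -> shift in tool axes, turn
import sys
from plant import ctrl
import numpy as np
from scipy.spatial.transform import Rotation as Ro
O=np.array([.5789,-.0611,0]); R=Ro.from_euler('z',5.8,degrees=True)
s=ctrl.state(); T=Ro.from_euler('xyz',s['tcp_rot'],degrees=True)
a=[float(v) for v in sys.argv[1:]]
p=O+R.apply(a[:3]); d=T.inv().apply(p-s['tool_pos'])
print('t',round(s['time_s'],2),'local now',R.inv().apply(s['tool_pos']-O).round(4),'rot',s['tcp_rot'].round(1),'F',s['ft_force'].round(1),'goal',p.round(4))
yaw=a[3] if len(a)>3 else 185.8
print('shift',d.round(4),'turn',round((s['tcp_rot'][2]-yaw+180)%360-180,2))
E
python3 t.py -.16 -.01 .219
python3 - <<'E'
from h import *
g=load('top0')
print('bottle',ray(g,658/1.5625,262/1.5625,0), 'head',ray(g,715/1.5625,225/1.5625,.22))
E
```

```text
t 0.1 local now [-0.2909  0.593   0.2182] rot [-179.9   -0.   155.3] F [ 0.3  0.  -0.2] goal [ 0.4207 -0.0872  0.219 ]
shift [-4.188e-01 -4.533e-01 -4.000e-04] turn -30.48
bottle [ 5.62654555e-01 -4.35274399e-01 -2.22044605e-16] head [ 0.5621473  -0.44919094  0.22      ]
```

Emit:
jog_arm(plan=[-0.03,-0.033,0,-6,-0.06,-0.066,0,-12,-0.09,-0.099,0,-18,-0.12,-0.132,0,-24,-0.15,-0.165,0,-30.5], gripper=0, grip_force=20)

```text
time_s: 0.6
tool_pos: [0.297, 0.2855, 0.2185]
tcp_rot: [-180.0, -0.0, -173.9]
ft_force: [0.7, -0.0, 0.1]
finger_gap: 0.0577
```

```bash
python3 t.py -.16 -.01 .219
```

```text
t 0.6 local now [-0.2454  0.3733  0.2185] rot [-180.    -0.  -173.9] F [ 0.7 -0.   0.1] goal [ 0.4207 -0.0872  0.219 ]
shift [-0.0834 -0.3837 -0.0005] turn 0.29
```

Emit:
jog_arm(plan=[-0.009,-0.042,0,0.3,-0.018,-0.084,0,0.3,-0.027,-0.126,0,0.3,-0.036,-0.168,0,0.3,-0.045,-0.21,0,0.3])

```text
time_s: 1.1
tool_pos: [0.3631, 0.0811, 0.2187]
tcp_rot: [180.0, 0.0, -174.5]
ft_force: [0.7, 1.2, 0.8]
finger_gap: 0.0176
```

```bash
python3 t.py -.16 -.005 .219
```

```text
t 1.1 local now [-0.2003  0.1633  0.2187] rot [ 180.     0.  -174.5] F [0.7 1.2 0.8] goal [ 0.4202 -0.0822  0.219 ]
shift [-0.0411 -0.1681 -0.0003] turn -0.28
```

Emit:
jog_arm(plan=[-0.01,-0.043,0,0,-0.021,-0.085,0,0,-0.031,-0.127,0,0,-0.041,-0.168,0,0,-0.041,-0.168,0,0])

```text
time_s: 1.6
tool_pos: [0.4211, -0.084, 0.2185]
tcp_rot: [-180.0, 0.0, -174.7]
ft_force: [0.1, 0.3, -0.4]
finger_gap: 0.0002
```

Emit:
jog_arm(plan=[0,0,0.04,0,0,0,0.08,0,0,0,0.12,0,0,0,0.159,0,0,0,0.159,0])

```text
time_s: 2.1
tool_pos: [0.4171, -0.0791, 0.0563]
tcp_rot: [179.8, -0.4, -174.5]
ft_force: [-0.4, -0.3, 0.1]
finger_gap: 0.0006
```

```bash
python3 t.py -.12 -.005 .058
python3 - <<'E'
from h import *
g=grab('top','top1');a=cv2.imread('pics/top1.png')[65:245,205:375]
b=grab('side','side1');b=cv2.imread('pics/side1.png')[120:300,200:400]
cv2.imwrite('pics/c1.png',np.hstack([cv2.resize(x,(400,400),interpolation=cv2.INTER_CUBIC) for x in(a,b)]))
E
```

```text
t 2.1 local now [-0.1628 -0.0016  0.0563] rot [ 179.8   -0.4 -174.5] F [-0.4 -0.3  0.1] goal [ 0.46   -0.0782  0.058 ]
shift [-0.0428 -0.0032 -0.0021] turn -0.27
```

View pics/c1.png

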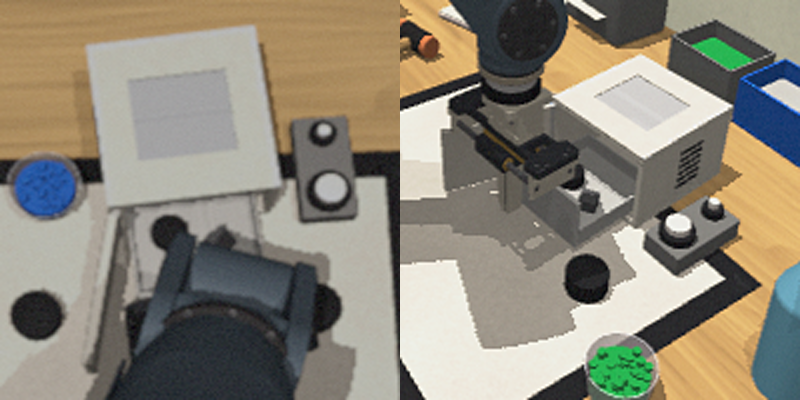

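The fingers now stand in front of the tray panel (side view, right half, (515,190)). The tray is still out and the door has not moved. I push gently.

Emit:
jog_arm(plan=[-0.012,0,-0.002,-0.3,-0.024,-0.001,-0.002,-0.3,-0.036,-0.002,-0.002,-0.3,-0.045,-0.003,-0.002,-0.3,-0.054,-0.003,-0.002,-0.3])

```text
time_s: 2.7
tool_pos: [0.4749, -0.0783, 0.0619]
tcp_rot: [-180.0, -0.0, -174.2]
ft_force: [-1.6, -0.9, 1.5]
finger_gap: 0.0003
```

Emit:
jog_arm(plan=[-0.009,0,0,0,-0.018,0,0,0,-0.027,0,0,0,-0.036,0,0,0,-0.045,0,0,0])

```text
time_s: 3.2
tool_pos: [0.5194, -0.0735, 0.0615]
tcp_rot: [180.0, -0.0, -174.2]
ft_force: [-3.7, 0.5, 1.1]
finger_gap: 0.0007
```

```bash
python3 t.py -.0035 -.005 .058
```

```text
t 3.2 local now [-0.0604 -0.0063  0.0615] rot [ 180.    -0.  -174.2] F [-3.7  0.5  1.1] goal [ 0.5759 -0.0664  0.058 ]
shift [-0.0569  0.0013  0.0035] turn 0.02
```

Emit:
jog_arm(plan=[-0.009,0,0,0,-0.018,0,0,0,-0.027,0,0,0,-0.036,0,0,0,-0.044,0,0,0])

```text
time_s: 3.7
tool_pos: [0.5633, -0.0691, 0.0615]
tcp_rot: [180.0, -0.0, -174.2]
ft_force: [-2.9, 2.0, 0.6]
finger_gap: 0.0007
```

Emit:
jog_arm(plan=[-0.003,0,0,0,-0.006,0,0,0,-0.008,0,0,0,-0.009,0,0,0,-0.009,0,0,0])

```text
time_s: 4.2
tool_pos: [0.5714, -0.0684, 0.0616]
tcp_rot: [-180.0, -0.0, -174.2]
ft_force: [-2.3, -0.2, 0.4]
finger_gap: 0.0004
```

```bash
python3 t.py -.0035 -.005 .058
```

```text
t 4.2 local now [-0.0082 -0.0065  0.0616] rot [-180.    -0.  -174.2] F [-2.3 -0.2  0.4] goal [ 0.5759 -0.0664  0.058 ]
shift [-0.0047  0.0015  0.0036] turn 0.01
```

Emit:
jog_arm(plan=[-0.002,0,0,0,-0.004,0,0,0,-0.005,0,0,0,-0.005,0,0,0])

```text
time_s: 4.6
tool_pos: [0.571, -0.0683, 0.0616]
tcp_rot: [179.9, -0.7, -174.2]
ft_force: [-37.4, -5.9, 26.0]
finger_gap: 0.0004
```

Emit:
jog_arm(plan=[-0.001,0,0,0,-0.002,0,0,0,-0.003,0,0,0,-0.003,0,0,0])

```text
time_s: 5.0
tool_pos: [0.5707, -0.0683, 0.0616]
tcp_rot: [179.9, -1.1, -174.2]
ft_force: [-58.0, -9.8, 42.0]
finger_gap: 0.0004
```

The force jumped at a firm stop. I back off and look.

Emit:
jog_arm(plan=[0.015,0,0,0,0.04,0,0,0,0.08,0,0,0,0.12,0,0,0,0.16,0,0,0])

```text
time_s: 5.5
tool_pos: [0.4193, -0.0839, 0.0618]
tcp_rot: [-180.0, 0.1, -174.2]
ft_force: [0.2, -0.5, 0.6]
finger_gap: 0.0001
```

```bash
python3 t.py -.16 -.005 .18
python3 - <<'E'
from h import *
g=grab('top','top2');a=cv2.imread('pics/top2.png')[65:245,205:375]
b=grab('side','side2');b=cv2.imread('pics/side2.png')[120:300,200:400]
cv2.imwrite('pics/c2.png',np.hstack([cv2.resize(x,(400,400),interpolation=cv2.INTER_CUBIC) for x in(a,b)]))
E
```

```text
t 5.5 local now [-0.1611 -0.0065  0.0618] rot [-1.800e+02  1.000e-01 -1.742e+02] F [ 0.2 -0.5  0.6] goal [ 0.4202 -0.0822  0.18  ]
shift [-0.0013  0.0015 -0.1182] turn 0.02
```

View pics/c2.png

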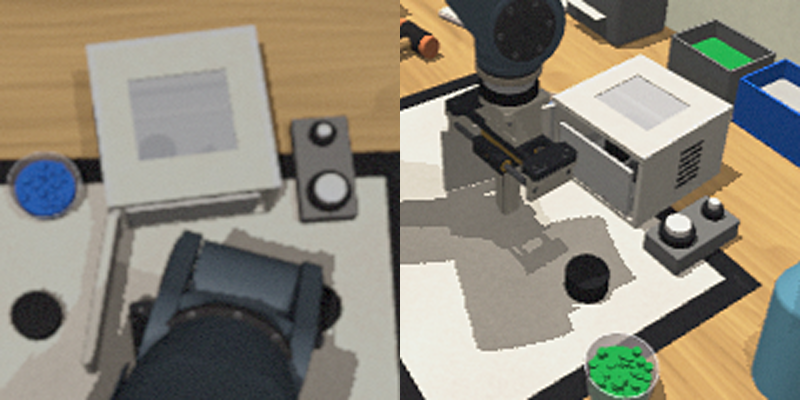

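The tray panel sits in the mouth, the puck shows through the window, and the door has not moved. I check the depth of the tray in an enlarged side crop, where x is the expected panel top corner at 0 mm and + the one at 10 mm out.

Run:
```python
from h import *
from scipy.spatial.transform import Rotation as Ro
O=np.array([.5789,-.0611,0]); R=Ro.from_euler('z',5.8,degrees=True)
g=load('side2'); im=cv2.imread('pics/side2.png')
x0,y0,s=265,145,7
a=cv2.resize(im[y0:y0+85,x0:x0+75],None,fx=s,fy=s,interpolation=cv2.INTER_CUBIC)
def m(p,c,t):
    u,v=proj(g,O+R.apply(p)); q=(int((u-x0+.5)*s),int((v-y0+.5)*s)); cv2.drawMarker(a,q,c,t,12,1); return q
for y in(-.075,.075):
  print('q0',m([.004,y,.082],(0,0,255),cv2.MARKER_TILTED_CROSS),'q10',m([-.006,y,.082],(0,160,0),cv2.MARKER_CROSS))
for y in(-.095,.095):
  for z in (0,.115): print('mouth',m([0,y,z],(255,0,0),cv2.MARKER_DIAMOND))
for y in (-.075,): print(m([.004,y,.012],(0,0,255),cv2.MARKER_TILTED_CROSS),m([-.006,y,.012],(0,160,0),cv2.MARKER_CROSS))
cv2.imwrite('pics/c3.png',a)
```

```text
q0 (358, 369) q10 (341, 378)
q0 (111, 210) q10 (94, 217)
mouth (366, 551)
mouth (397, 329)
mouth (67, 341)
mouth (77, 130)
(341, 501) (324, 511)
```

View pics/c3.png

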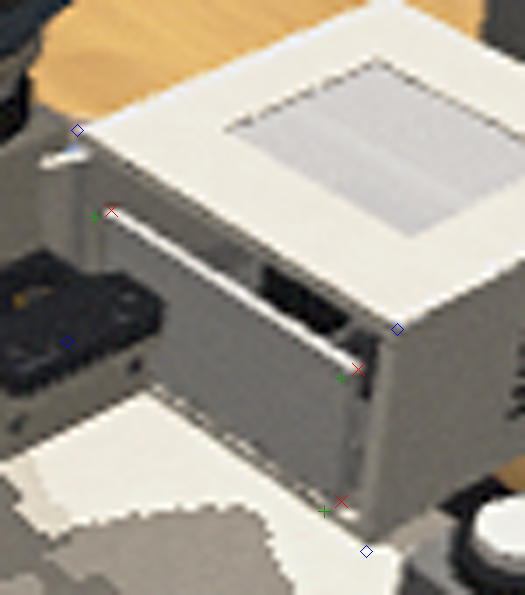

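Against the cabinet the panel's top edge lies about 0–2 mm from home, which agrees with the hard stop. Next is the door: up, over, then down beside its outer face.

Emit:
jog_arm(plan=[0,0,-0.05,0,0,0,-0.1,0,0,0.04,-0.12,0,0,0.08,-0.12,0,0,0.12,-0.12,0])

```text
time_s: 6.1
tool_pos: [0.4092, 0.0369, 0.183]
tcp_rot: [-180.0, 0.2, -174.2]
ft_force: [1.1, 0.2, -0.7]
finger_gap: 0.0007
```

```bash
python3 t.py -.141 .172 .18
python3 - <<'E'
from h import *
from scipy.spatial.transform import Rotation as Ro
O=np.array([.5789,-.0611,0]); R=Ro.from_euler('z',5.8,degrees=True)
g=load('top0'); 
for n,p in dict(big1=(52,468),big2=(442,457)).items():
  q=ray(g,p[0]/3.3+205,p[1]/3.3+65,.03); print(n,q.round(3),R.inv().apply(q-O).round(3))
def W(th,r,c=0):
    t=np.radians(th); d=np.array([-np.sin(t),-np.cos(t)]); n=np.array([-np.cos(t),np.sin(t)])
    return np.array([-.006,.09])+r*d+(.006+.013*abs(n[0])+.0175*abs(n[1])+c)*n
ths=[103,97,91,85,79,73,67,61,55,49,43,37,31,25,20,15,11,8,6,4]
prev=W(105,.15,.014)
print('start',prev.round(3))
for i in range(0,20,5):
    for th in ths[i:i+5]:
        w=W(th,.15); print(th,w.round(3),'tool',(-(w-prev)*[1,-1]).round(3))
    prev=W(ths[i+4],.15); print()
E
```

```text
t 6.1 local now [-0.1589  0.1146  0.183 ] rot [-180.     0.2 -174.2] F [ 1.1  0.2 -0.7] goal [0.4212 0.0958 0.18  ]
shift [-0.0179  0.0574  0.003 ] turn -0.05
big1 [0.459 0.118 0.03 ] [-0.101  0.19   0.03 ]
big2 [ 0.462 -0.199  0.03 ] [-0.131 -0.125  0.03 ]
start [-0.14   0.168]
103 [-0.146  0.149] tool [ 0.006 -0.019]
97 [-0.152  0.133] tool [ 0.011 -0.035]
91 [-0.156  0.116] tool [ 0.015 -0.051]
85 [-0.158  0.101] tool [ 0.017 -0.066]
79 [-0.158  0.087] tool [ 0.018 -0.081]

73 [-0.157  0.072] tool [-0.001 -0.015]
67 [-0.155  0.056] tool [-0.003 -0.03 ]
61 [-0.151  0.041] tool [-0.008 -0.045]
55 [-0.145  0.027] tool [-0.013 -0.06 ]
49 [-0.137  0.013] tool [-0.021 -0.074]

43 [-0.128 -0.001] tool [-0.009 -0.014]
37 [-0.118 -0.014] tool [-0.02  -0.026]
31 [-0.106 -0.025] tool [-0.032 -0.038]
25 [-0.092 -0.035] tool [-0.045 -0.048]
20 [-0.08  -0.043] tool [-0.057 -0.055]

15 [-0.067 -0.049] tool [-0.013 -0.006]
11 [-0.056 -0.053] tool [-0.024 -0.01 ]
8 [-0.048 -0.056] tool [-0.032 -0.013]
6 [-0.042 -0.057] tool [-0.038 -0.014]
4 [-0.037 -0.058] tool [-0.043 -0.016]
```

Emit:
jog_arm(plan=[-0.009,0.029,0,0,-0.018,0.058,0,0,-0.018,0.058,0.04,0,-0.018,0.058,0.08,0,-0.018,0.058,0.113,0])

```text
time_s: 6.6
tool_pos: [0.4209, 0.0956, 0.0674]
tcp_rot: [180.0, 0.1, -174.1]
ft_force: [1.2, 0.9, 0.5]
finger_gap: 0.0005
```

```bash
python3 t.py -.140 .168 .07
```

```text
t 6.6 local now [-0.1414  0.1719  0.0674] rot [ 1.800e+02  1.000e-01 -1.741e+02] F [1.2 0.9 0.5] goal [0.4226 0.0919 0.07  ]
shift [-0.0014 -0.0039 -0.0026] turn 0.05
```

Emit:
jog_arm(plan=[0.005,-0.023,0,0,0.01,-0.039,0,0,0.014,-0.055,0,0,0.016,-0.07,0,0,0.017,-0.085,0,0])

```text
time_s: 7.1
tool_pos: [0.4131, 0.0083, 0.069]
tcp_rot: [-180.0, 0.1, -174.2]
ft_force: [-0.0, 1.9, 0.3]
finger_gap: 0.0004
```

```bash
python3 t.py -.158 .087 .07
```

```text
t 7.1 local now [-0.158   0.0858  0.069 ] rot [-1.800e+02  1.000e-01 -1.742e+02] F [-0.   1.9  0.3] goal [0.4129 0.0095 0.07  ]
shift [ 0.      0.0012 -0.001 ] turn 0.01
```

Emit:
jog_arm(plan=[-0.001,-0.015,0,0,-0.003,-0.03,0,0,-0.008,-0.045,0,0,-0.013,-0.06,0,0,-0.021,-0.074,0,0])

```text
time_s: 7.6
tool_pos: [0.4412, -0.0635, 0.0688]
tcp_rot: [-180.0, 0.0, -174.2]
ft_force: [-1.1, 2.0, -0.2]
finger_gap: 0.0006
```

Emit:
jog_arm(plan=[-0.009,-0.014,0,0,-0.02,-0.026,0,0,-0.032,-0.038,0,0,-0.045,-0.048,0,0,-0.057,-0.055,0,0])

```text
time_s: 8.1
tool_pos: [0.5038, -0.1125, 0.0686]
tcp_rot: [-180.0, 0.0, -174.2]
ft_force: [-0.3, 1.4, 0.7]
finger_gap: 0.0003
```

```bash
python3 t.py -.08 -.043 .07
python3 - <<'E'
from h import *
b=grab('side','side4');b=cv2.imread('pics/side4.png')[90:300,180:400]
a=grab('top','top4');a=cv2.imread('pics/top4.png')[65:275,185:405]
cv2.imwrite('pics/c4.png',np.hstack([cv2.resize(x,(400,382),interpolation=cv2.INTER_CUBIC) for x in(a,b)]))
E
```

```text
t 8.1 local now [-0.0799 -0.0436  0.0686] rot [-180.     0.  -174.2] F [-0.3  1.4  0.7] goal [ 0.5037 -0.112   0.07  ]
shift [ 0.0001  0.0006 -0.0014] turn -0.01
```

View pics/c4.png

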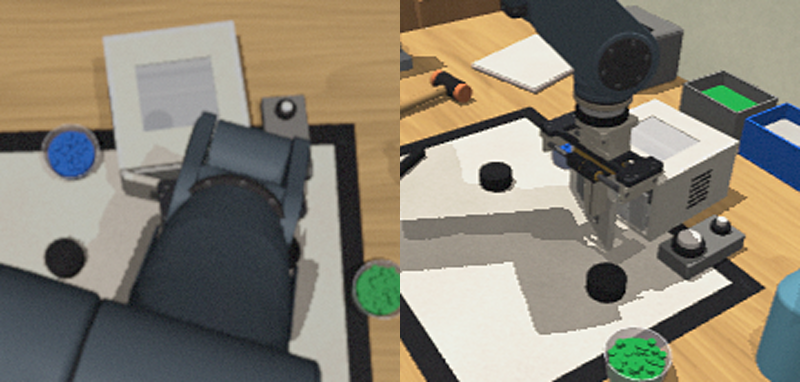

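The door is nearly shut with the fingers on its outer face (side view (605,215)). Nothing else has moved. I continue slowly.

Emit:
jog_arm(plan=[-0.013,-0.006,0,0,-0.024,-0.01,0,0,-0.032,-0.013,0,0,-0.038,-0.014,0,0,-0.043,-0.015,0,0])

```text
time_s: 8.7
tool_pos: [0.547, -0.1221, 0.0685]
tcp_rot: [180.0, -0.0, -174.2]
ft_force: [-1.3, 0.5, 0.2]
finger_gap: 0.0005
```

Emit:
jog_arm(plan=[-0.003,0,0,0,-0.006,0,0,0,-0.008,0,0,0,-0.008,0,0,0])

```text
time_s: 9.1
tool_pos: [0.5551, -0.1212, 0.0687]
tcp_rot: [-180.0, 0.0, -174.2]
ft_force: [-1.6, 0.7, 0.1]
finger_gap: 0.0006
```

```bash
python3 t.py -.025 -.058 .07
```

```text
t 9.1 local now [-0.0298 -0.0574  0.0687] rot [-180.     0.  -174.2] F [-1.6  0.7  0.1] goal [ 0.5599 -0.1213  0.07  ]
shift [-0.0048 -0.0006 -0.0013] turn 0.03
```

Emit:
jog_arm(plan=[-0.001,0,0,0,-0.002,0,0,0,-0.003,0,0,0,-0.003,0,0,0])

```text
time_s: 9.5
tool_pos: [0.558, -0.1209, 0.0686]
tcp_rot: [180.0, 0.0, -174.2]
ft_force: [-1.1, -0.1, -0.7]
finger_gap: 0.0003
```

Emit:
jog_arm(plan=[-0.001,0,0,0,-0.002,0,0,0,-0.002,0,0,0])

```text
time_s: 9.8
tool_pos: [0.56, -0.1208, 0.0686]
tcp_rot: [-180.0, 0.0, -174.2]
ft_force: [0.3, -0.2, -0.1]
finger_gap: 0.0005
```

Emit:
jog_arm(plan=[-0.001,0,0,0,-0.002,0,0,0,-0.003,0,0,0])

```text
time_s: 10.1
tool_pos: [0.5629, -0.1205, 0.0686]
tcp_rot: [-180.0, -0.0, -174.2]
ft_force: [0.2, -1.3, -0.4]
finger_gap: 0.0007
```

Emit:
jog_arm(plan=[-0.001,0,0,0,-0.002,0,0,0,-0.002,0,0,0])

```text
time_s: 10.4
tool_pos: [0.5649, -0.1203, 0.0686]
tcp_rot: [-180.0, -0.0, -174.2]
ft_force: [-0.7, -1.5, 0.8]
finger_gap: 0.0007
```

Emit:
jog_arm(plan=[-0.001,0,0,0,-0.002,0,0,0,-0.002,0,0,0])

```text
time_s: 10.7
tool_pos: [0.5649, -0.1202, 0.0686]
tcp_rot: [180.0, -0.3, -174.2]
ft_force: [-13.3, -3.6, 8.5]
finger_gap: 0.0005
```

```bash
python3 t.py -.025 -.058 .07;  python3 - <<'E'
from h import *
b=grab('side','side5');b=cv2.imread('pics/side5.png')[140:250,250:370]
a=grab('top','top5');a=cv2.imread('pics/top5.png')[120:230,230:350]
cv2.imwrite('pics/c5.png',np.hstack([cv2.resize(x,(400,367),interpolation=cv2.INTER_CUBIC) for x in(a,b)]))
E
```

```text
t 10.7 local now [-0.0199 -0.0574  0.0686] rot [ 180.    -0.3 -174.2] F [-13.3  -3.6   8.5] goal [ 0.5599 -0.1213  0.07  ]
shift [ 0.0051 -0.0006 -0.0014] turn 0.04
```

View pics/c5.png

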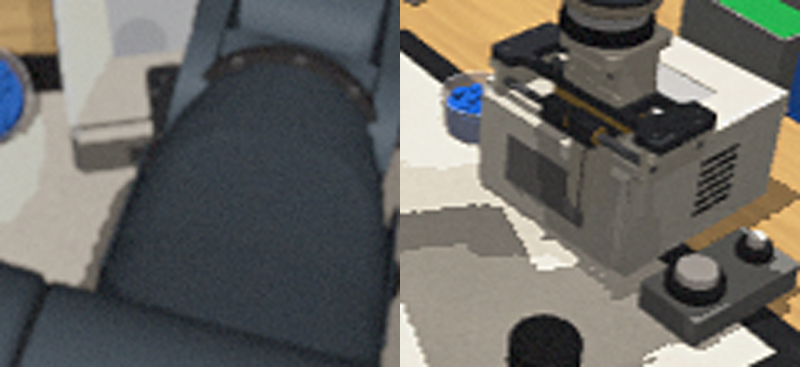

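The door stopped firmly with its outer face where a shut door should be (local x about -0.012, finger half-thickness about 8 mm). With that half-thickness the tray stop reads a few mm shallow, so I check the tray depth more finely in the earlier side picture.

Run:
```python
from h import *
from scipy.spatial.transform import Rotation as Ro
from scipy.ndimage import map_coordinates
O=np.array([.5789,-.0611,0]); R=Ro.from_euler('z',5.8,degrees=True)
for f in('side2','side1','top2'):
  g=load(f); im=cv2.cvtColor(g['pixels'],cv2.COLOR_RGB2GRAY).astype(float)
  def prof(xs,ys,z):
    out=[]
    for x in xs:
        uv=np.array([proj(g,O+R.apply([x,y,z])) for y in ys]); out.append(map_coordinates(im,[uv[:,1],uv[:,0]],order=1).mean())
    return np.round(out,0).astype(int)
  xs=np.arange(-.016,.0241,.002)
  print(f); print((xs*1000).round().astype(int))
  print('panel top',prof(xs,np.linspace(-.065,.0,30),.082))
  print('roof edge',prof(xs,np.linspace(-.08,.08,60),.115))
```

```text
side2
[-16 -14 -12 -10  -8  -6  -4  -2   0   2   4   6   8  10  12  14  16  18
  20  22  24]
panel top [107 107 107 107 107 106 105 113 148 195 214 187 126  71  46  41  40  38
  36  34  35]
roof edge [ 78  78  77  81  93 108 116 123 149 193 225 236 236 235 234 234 234 234
 233 233 233]
side1
[-16 -14 -12 -10  -8  -6  -4  -2   0   2   4   6   8  10  12  14  16  18
  20  22  24]
panel top [ 99 100 100  99  96  91  84  81  80  80  79  79  79  79  81  85  94 105
 113 116 116]
roof edge [107 108 107 108 112 116 118 123 149 193 225 236 236 235 234 234 234 234
 234 234 234]
top2
[-16 -14 -12 -10  -8  -6  -4  -2   0   2   4   6   8  10  12  14  16  18
  20  22  24]
panel top [ 97  80  76  76  76  77  76  81 105 141 160 150 127 133 161 179 183 183
 183 182 183]
roof edge [ 79  78  78  91 123 148 148 128 128 155 177 183 183 183 183 183 183 182
 182 183 183]
```

Several estimates put the tray about 4–5 mm from home. That is inside the 6 mm limit, and a fully shut door also holds it at 4 mm or less. I press the door a bit more firmly, then retract and check the door.

Emit:
jog_arm(plan=[-0.001,0,0,0,-0.002,0,0,0,-0.002,0,0,0,-0.002,0,0,0])

```text
time_s: 11.2
tool_pos: [0.5649, -0.1202, 0.0685]
tcp_rot: [179.9, -0.5, -174.2]
ft_force: [-26.5, -5.0, 18.6]
finger_gap: 0.0007
```

Emit:
jog_arm(plan=[0.01,0,0,0,0.04,0,0,0,0.08,0,0,0,0.12,0,0,0,0.16,0,0,0])

```text
time_s: 11.7
tool_pos: [0.4083, -0.136, 0.0687]
tcp_rot: [-180.0, 0.1, -174.2]
ft_force: [0.3, -0.4, 0.1]
finger_gap: 0.0003
```

```bash
python3 t.py -.2 -.058 .2;  python3 - <<'E'
from h import *
from scipy.spatial.transform import Rotation as Ro
from scipy.ndimage import map_coordinates
O=np.array([.5789,-.0611,0]); R=Ro.from_euler('z',5.8,degrees=True)
for n in('side','top'):
  g=grab(n,n+'6'); im=cv2.cvtColor(g['pixels'],cv2.COLOR_RGB2GRAY).astype(float)
  xs=np.arange(-.026,.0121,.002); print(n,(xs*1000).round().astype(int))
  for lab,z,a,b in(('door free',.108,-.085,-.05),('door mid',.108,-.02,.02),('door hinge',.108,.05,.085),('roof R',.115,-.085,-.05),('roof M',.115,-.02,.02),('roof L',.115,.05,.085)):
    uvs=[np.array([proj(g,O+R.apply([x,y,z])) for y in np.linspace(a,b,25)]) for x in xs]
    print(lab,[int(map_coordinates(im,[q[:,1],q[:,0]],order=1).mean()) for q in uvs])
a=cv2.imread('pics/side6.png')[130:250,240:370]; b=cv2.imread('pics/top6.png')[120:240,220:350]
cv2.imwrite('pics/c6.png',np.hstack([cv2.resize(x,(400,369),interpolation=cv2.INTER_CUBIC) for x in(b,a)]))
E
```

```text
t 11.7 local now [-0.1773 -0.0572  0.0687] rot [-1.800e+02  1.000e-01 -1.742e+02] F [ 0.3 -0.4  0.1] goal [ 0.3858 -0.139   0.2   ]
shift [ 0.0226 -0.0008 -0.1313] turn 0.04
side [-26 -24 -22 -20 -18 -16 -14 -12 -10  -8  -6  -4  -2   0   2   4   6   8
  10  12]
door free [123, 123, 122, 120, 117, 117, 132, 171, 213, 233, 238, 235, 212, 167, 127, 113, 117, 145, 191, 225]
door mid [125, 125, 125, 124, 122, 122, 135, 174, 216, 237, 241, 236, 210, 165, 128, 114, 121, 151, 196, 227]
door hinge [50, 50, 53, 55, 55, 56, 59, 61, 64, 66, 70, 74, 79, 83, 88, 94, 110, 147, 194, 226]
roof R [118, 117, 127, 162, 206, 231, 237, 236, 216, 170, 127, 112, 116, 143, 189, 224, 236, 236, 235, 234]
roof M [123, 120, 129, 164, 209, 235, 241, 238, 216, 173, 133, 117, 121, 149, 192, 225, 236, 237, 235, 234]
roof L [51, 51, 53, 56, 59, 61, 63, 66, 69, 72, 74, 76, 86, 113, 154, 187, 208, 221, 229, 234]
top [-26 -24 -22 -20 -18 -16 -14 -12 -10  -8  -6  -4  -2   0   2   4   6   8
  10  12]
door free [103, 97, 92, 90, 88, 87, 89, 109, 144, 171, 181, 180, 169, 148, 131, 149, 173, 182, 182, 182]
door mid [44, 46, 48, 59, 77, 88, 93, 118, 152, 176, 183, 182, 170, 149, 136, 154, 176, 182, 183, 182]
door hinge [85, 85, 85, 86, 87, 88, 94, 124, 158, 179, 183, 180, 166, 142, 137, 160, 178, 182, 182, 182]
roof R [100, 95, 92, 89, 88, 89, 107, 141, 169, 179, 179, 169, 148, 131, 149, 173, 182, 182, 182, 182]
roof M [46, 47, 58, 76, 87, 92, 116, 150, 175, 183, 182, 171, 149, 136, 154, 176, 182, 183, 182, 182]
roof L [85, 85, 86, 87, 88, 93, 122, 156, 179, 183, 180, 166, 142, 136, 160, 178, 182, 182, 182, 182]
```

View pics/c6.png

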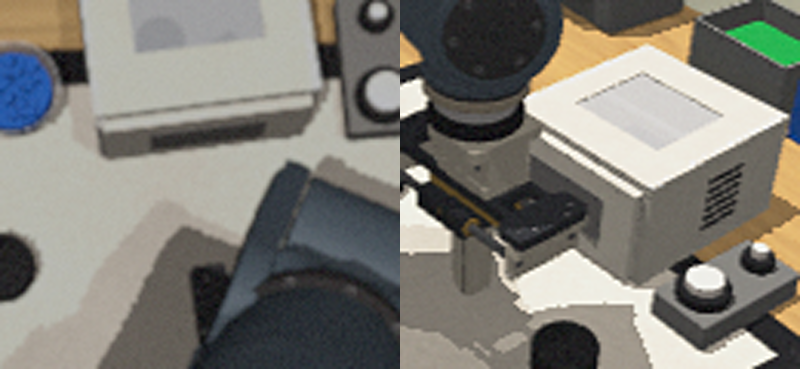

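The door's outer edge is parallel to the mouth (free, middle and hinge parts all about 12–13 mm proud), so the door is shut. The relative side-view bias of about 1 mm puts the tray at about 4 mm when pushed, under the limit. Next is the start button at local (0.0085,-0.161).

Emit:
jog_arm(plan=[0,0,-0.045,0,0,0,-0.09,0,-0.03,-0.03,-0.09,0,-0.06,-0.06,-0.09,0,-0.09,-0.09,-0.09,0])

```text
time_s: 12.3
tool_pos: [0.5103, -0.2176, 0.1597]
tcp_rot: [-179.9, 0.1, -174.2]
ft_force: [-0.8, 0.2, 0.1]
finger_gap: 0.0002
```

Emit:
jog_arm(plan=[-0.04,-0.006,0,0,-0.08,-0.014,0,0,-0.095,-0.014,0,0,-0.095,-0.014,0,0])

```text
time_s: 12.7
tool_pos: [0.606, -0.2204, 0.1581]
tcp_rot: [-180.0, 0.1, -174.1]
ft_force: [0.7, 0.6, -0.7]
finger_gap: 0.0003
```

```bash
python3 t.py .0085 -.161 .06
```

```text
t 12.7 local now [ 0.0109 -0.1612  0.1581] rot [-1.800e+02  1.000e-01 -1.741e+02] F [ 0.7  0.6 -0.7] goal [ 0.6036 -0.2204  0.06  ]
shift [0.0025 0.0002 0.0981] turn 0.07
```

Emit:
jog_arm(plan=[0.002,0,0.04,0,0.002,0,0.075,0,0.002,0,0.09,0,0.002,0,0.098,0,0.002,0,0.098,0])

```text
time_s: 13.2
tool_pos: [0.6022, -0.2211, 0.0608]
tcp_rot: [180.0, -0.0, -174.2]
ft_force: [0.1, -0.2, 0.5]
finger_gap: 0.0005
```

```bash
python3 t.py .0085 -.161 .0455
python3 - <<'E'
from h import *
a=grab('side','side7'); a=cv2.imread('pics/side7.png')[150:270,270:400]
cv2.imwrite('pics/c7.png',cv2.resize(a,(520,480),interpolation=cv2.INTER_CUBIC))
E
```

```text
t 13.2 local now [ 0.007  -0.1615  0.0608] rot [ 180.    -0.  -174.2] F [ 0.1 -0.2  0.5] goal [ 0.6036 -0.2204  0.0455]
shift [-0.0015  0.0005  0.0153] turn 0.01
```

View pics/c7.png

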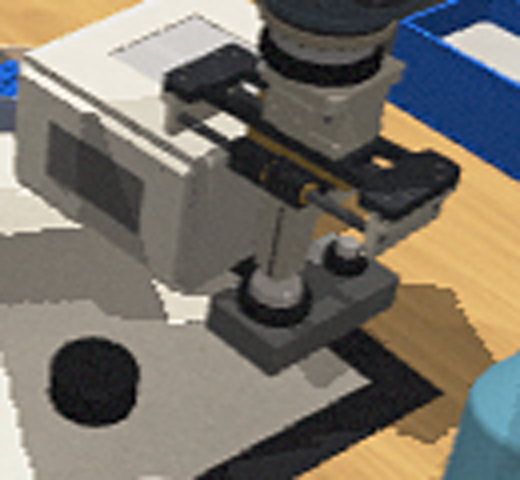

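The fingers are over the start button (275,290), clear of the test button (345,250). I press.

Emit:
jog_arm(plan=[0,0,0.004,0,0,0,0.008,0,0,0,0.011,0,0,0,0.013,0,0,0,0.013,0])

```text
time_s: 13.75
tool_pos: [0.6026, -0.2212, 0.0479]
tcp_rot: [-180.0, 0.1, -174.2]
ft_force: [0.5, -0.1, 3.8]
finger_gap: 0.0003
```

Emit:
jog_arm(plan=[0,0,0.001,0,0,0,0.002,0,0,0,0.003,0,0,0,0.003,0])

```text
time_s: 14.15
tool_pos: [0.6026, -0.2212, 0.0461]
tcp_rot: [-180.0, 0.1, -174.2]
ft_force: [-2.5, 0.8, 16.2]
finger_gap: 0.0004
```

The button bottomed at z = 0.046 with 16 N. I retract and check.

Emit:
jog_arm(plan=[0,0,-0.03,0,0,0,-0.07,0,0,0,-0.11,0,0,0,-0.15,0,0.04,0,-0.16,0])

```text
time_s: 14.65
tool_pos: [0.5656, -0.2254, 0.2087]
tcp_rot: [-179.8, 0.4, -174.1]
ft_force: [-0.4, -0.4, 0.1]
finger_gap: 0.0006
```

Emit:
jog_arm(plan=[0.05,0,0,0,0.1,0,0,0,0.15,0,0,0,0.2,0,0,0,0.2,0,0,0])

```text
time_s: 15.15
tool_pos: [0.3589, -0.2446, 0.2041]
tcp_rot: [179.9, -0.1, -174.3]
ft_force: [0.8, 0.4, -0.2]
finger_gap: 0.0005
```

Run:
```python
from h import *
print(ctrl.state()['tool_pos'],ctrl.state()['ft_force'])
a=grab('top','top8');b=grab('side','side8')
d=[cv2.resize(cv2.imread(f'pics/{f}.png')[60:320],(400,203)) for f in('top0','top8','side0','side8')]
cv2.imwrite('pics/c8.png',np.vstack([np.hstack(d[:2]),np.hstack(d[2:]),cv2.resize(np.hstack([cv2.imread('pics/top8.png')[75:175,230:360],cv2.imread('pics/side8.png')[140:240,260:390]]),(490,190))[:, :490].repeat(1,0) if 0 else cv2.copyMakeBorder(cv2.resize(np.hstack([cv2.imread('pics/top8.png')[75:175,230:360],cv2.imread('pics/side8.png')[140:240,260:390]]),(490,188)),0,0,0,310,cv2.BORDER_CONSTANT)]))
```

```text
[ 0.35890253 -0.24462263  0.20408493] [ 0.78893897  0.44763776 -0.19756809]
```

View pics/c8.png

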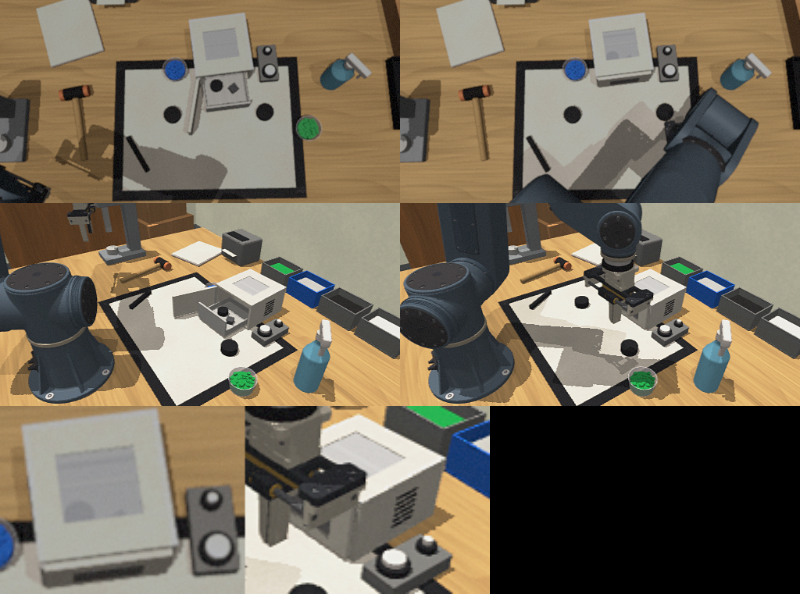

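The before and after pictures show the door shut, the puck visible inside the cabinet, all bystanders where they stood, and the robot clear. I hand in.

```bash
python3 -c "
from plant import ctrl
print(ctrl.job_done(), ctrl.state()['time_s'])"
```

```text
the job is handed in; nothing more can be done
the job is handed in; nothing more can be done
```

I pushed the tray in, pushed the door shut and pressed the start button all the way down, in that order, then handed in at about 15 s of the 62 s. Whether the tray is fully home is the one point I could not settle.

- **Tray:** it met a firm stop at about 58 N. The pictures and the finger position put it about 4–5 mm short of home. That is inside the 6 mm limit, but a fully home tray would read 0 mm. I could not tell whether the tray's own stop or the finger touching the cabinet roof caused it.
- **Door:** it met a firm stop, first at about 13 N and then at 27 N. Its outer face lies parallel to the mouth and about 12–13 mm in front of it, against 12 mm expected for shut. The shut door should hold the tray within about 4 mm of home.
- **Start button:** it bottomed at 0.046 m above the bench with 16 N, which is the full 6 mm of travel.
- **Last pictures:** the puck shows through the window inside the cabinet and the robot touches nothing. By eye, the bystanders stand where they were and the test button looks untouched; I did not measure them. I did not check the die separately.

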